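Unlip and slide the lid off the valve-shim case

TASK

Open the blue valve-shim case: lift its yellow sliding lid clear of the end lip, but not so high that it catches on the orange stops under the rails, slide it out through the open end of its grooves, and lay it gently, flat with the red handle up, in the middle of the black rubber mat and lengthwise along it, then let go. The lid is brittle plastic: grip it with no more than about 30 N, never push or pull it against the case or the mat with more than about 20 N, and leave the other things on the bench where they are.

Things in the scene. Friction and masses are not known exactly. Their poses are not given: they have to be found in the camera images.
- case: Blue steel case screwed to the bench, 180 long (its x) x 114 wide (y), 70 mm high; origin: centre of its underside, z up. The lid slides out at its -x end only; it has 1.5 mm play each side and 2 mm at each end. An aluminium frame round the top (end lip and rails) is shimmed to a different, unknown height each time.
- groove_end (a point): Point in the middle of the -x end, level with the groove floor (40 mm above the bench) on which the lid rests. Fixed to the case, same axes. Here stands the end lip, 6 mm thick, right across the end; it rises 4 to 16 mm above this point (unknown), and the lid is caught behind it until lifted higher than that.
- groove_mid (a point): Case's middle, at groove floor level, same axes. Two rails overhang the lid's long edges by 6 mm (71 mm opening between them, tops 61 to 74 mm above the bench) and let the lid rise 5.5 mm more than the lip's height. At the -x end an orange stop hangs 2.5 mm below each rail: a lid lifted right up to the rails catches on it, so it must leave 2.5 to 5.5 mm below its highest position. Find that by feel.
- lid_mid (a point): Yellow rigid sliding lid, plate 160 long (its x) x 84 wide (y) x 6 mm thick, 0.1 to 0.21 kg; the point is the centre of the plate, half-way up; z up, x along the plate, -x towards the end that leaves the case first. In the closed case it lies parallel to the case, 43 mm above the bench.
- lid_grip (a point): Centre of the lid's red handle, a solid block 14 mm along the lid's x, 36 mm along its y, 28 mm high, standing on the plate; it is 45 mm from the lid's centre towards -x, and 17 mm above lid_mid. 27 mm of free plate lie in front of the handle. Same axes as lid_mid.
- mat: Black rubber mat fixed to the bench, 240 long (its x) x 150 wide (y) x 4 mm thick; origin: centre of its underside.
- wrench: Steel open-end wrench 190 mm long lying on the bench (bystander); origin near its middle, underside.
- oil: Blue oil bottle, 72 mm across, 170 mm high (bystander); origin at the centre of its foot.
- spray: Red spray can, 60 mm across, 160 mm high (bystander); origin at the centre of its foot.
- bearing: Steel bearing ring, 80 mm across, 22 mm high (bystander); origin at the centre of its underside.
- pulley: Dark steel belt pulley, 96 mm across, 44 mm high (bystander); origin at the centre of its underside.
- screwdriver: Screwdriver 200 mm long lying on the bench (bystander); origin near its middle, underside.
Not all that is in view belongs to the job. What is shaped like the case but pink or purple is not meant.

How it is judged:
By the outcome, as a careful person would: the job done as asked, in the order asked, and still so for the second after the job is handed in, with the robot touching nothing.
It also fails if it takes over 64 s, if anything falls off the work surface, if the arm or the gripper's body presses on something with over 40 N, if the wrist force passes 120 N, or if a joint passes its speed limit or range.

ROBOT

A 6-joint arm with a two-finger parallel gripper is mounted at the origin on the work surface. World frame = base frame: x ahead of the robot, y to its left, z up, the work surface at z = 0. Lengths are in m, angles in rad, forces in N, time in s.
With the tool pointing down it reaches from about 0.35 to 0.85 m from the base axis. Payload 8.1 kg.
Tool frame: the origin (TCP) lies at the centre of the arm's flange, where the gripper is bolted on; the fingertips stand 186 mm ahead of it and the grasp point (between the pads) lies 167 mm ahead of it; z points along the fingers, y is the line along which they close (so a half turn about z gives the same grasp; the last joint's range is limited). The gripper opens to 93 mm and grips with 3 to 60 N. Pads are 15 mm wide; open, the fingers measure 128 mm over their backs; the gripper's body (75 mm by 188 mm) begins 65 mm behind the grasp point.
Start: joints at [-1.287, 0.13, 1.488, -0, 1.523, -0.085], TCP at [0.216, -0.56, 0.405] pointing down, gripper open.
Joint ranges: [-2.96, 2.96], [-0.89, 2.26], [0.02, 2.5], [-1.34, 4.48], [0, 2.73], [-2.66, 2.66]. Speed limits (rad/s): [2.39, 2.39, 2.79, 3.14, 3.14, 3.14].

INTERFACE

Orientations are given as a rotation vector (axis times angle).
In Python, from plant import robot gives the robot as it stands.
- The arm moves only by the tool apply_moves, never from a script. Its argument "series" is a list of rows, each a list of 2 entries, a list of its own where there are three numbers: the shift along the tool's x, y, z in mm, then the turn, a rotation vector about the tool's x, y, z in rad. A call has 1 to 12 rows; each row shifts and turns the commanded pose from where the row before left it, along the tool's axes as they then stand; what a row does not reach is not made up. A row lasts 1/12 s, in which the tool goes at most 41.7 mm and 7.16 degrees, less where a joint would pass 70% of its speed; a pose out of reach is approached as far as the arm can. A call is refused whole if a number of a shift passes 41.7 or a number of a turn 0.125, either way. A call with a gripper value outside its range is refused whole. "claw" is the opening, from 0 (shut) to 1 (fully open), set as the call begins (left out, the last holds). The fingers move at their own pace and stop on an object; "newtons" is the grip in N (left out, the last holds). Time passes only in rows, so rows that do not move let the fingers close. It gives the time, the measured TCP pose, the force, the opening and the grip force at its end, in the units of the state.
- robot.read_state(): the state, without advancing time (a new reading comes with each control period).
- robot.read_camera(name): name is "scene" or "top" or "wrist"; returns (picture, depth): 480x640x3 uint8, blue, green, red; 480x640 float32, m along the optical axis (not along the pixel's ray), 0 where there is no reading.
- robot.calibration(name): a dict with "fx", "fy", "cx", "cy" (pixels), "D" ([k1, k2, p1, p2, k3] as OpenCV has them; the pictures are not rectified), "extrinsics" (4x4, takes a point from world to camera coordinates). Camera axes: x right, y down, z forward; pixel columns grow to the right and rows downward; lengths in m; the calibration is good to about 2 mm. A picture is of the moment at which its call begins: read the wrist's pose just before it. calibration takes no time and is no camera call; for the wrist camera it gives the pose at the moment of the call.
- robot.close_job(): hands the job in; it is judged then, once.
The state is a dict: "t": time; "q": joint angles; "dq": joint speeds; "joint_torque": joint torques, N m; "tool_pos": TCP position; "orientation": TCP orientation; "force": force on the tool from outside, world axes, zero at the start; "wrist_torque": the same for the moment, N m; "opening": finger opening in m; "gripper_force": force on a finger pad.
Only numpy, scipy, OpenCV 4.12 (cv2) and the standard library are available. Lean on these libraries where they do the work, as an engineer would, in place of code of your own. Each camera call takes 0.05 s, during which the arm holds its last target. There are 200 camera calls.

## Working session

There is one attempt and no reset: what is moved stays moved. The work goes in short steps, Python scripts to look and compute and a tool call to move; the robot and the scene stay as the last step left them, time stands still between calls to the robot, and variables do not carry over. Pictures are saved under pics/ and viewed, at most 10 in all, crops included, and the job is handed in when it is done.

Besides the shell and the picture viewer there is one more tool, called after "Emit:" as name(argument=value, ...), one argument or row to a line, values as JSON. apply_moves: Moves the arm, as the interface text tells. Its arguments: {"type":"object","properties":{"series":{"type":"array"},"claw":{"type":"number"},"newtons":{"type":"number"}},"required":["series"]}

```bash
mkdir -p pics; ls; cat > h.py <<'E'
import numpy as np, cv2
from plant import robot
def snap(n):
    c=robot.calibration(n); b,d=robot.read_camera(n); return b,d,c
def pts(uv,z,c):
    """cast pixels onto plane z=const (world)"""
    K=np.array([[c['fx'],0,c['cx']],[0,c['fy'],c['cy']],[0,0,1]]);T=np.array(c['extrinsics'])
    n=cv2.undistortPoints(np.float64(uv).reshape(-1,1,2),K,np.array(c['D'])).reshape(-1,2)
    R=T[:3,:3];o=-R.T@T[:3,3];r=np.c_[n,np.ones(len(n))]@R
    return o+r*((z-o[2])/r[:,2])[:,None]
def cloud(d,c):
    v,u=np.nonzero(d>0);K=np.array([[c['fx'],0,c['cx']],[0,c['fy'],c['cy']],[0,0,1]]);T=np.array(c['extrinsics'])
    n=cv2.undistortPoints(np.float64(np.c_[u,v]).reshape(-1,1,2),K,np.array(c['D'])).reshape(-1,2)
    z=d[v,u];P=(np.c_[n,np.ones(len(n))]*z[:,None]-T[:3,3])@T[:3,:3]
    W=np.full(d.shape+(3,),np.nan);W[v,u]=P;return W
E
python3 - <<'E'
from h import *
for n in ['top','scene']:
    b,d,c=snap(n);cv2.imwrite(f'pics/{n}0.png',b);np.savez(f'{n}0.npz',b=b,d=d,**{k:np.array(v) for k,v in c.items()})
s=robot.read_state();print({k:np.round(v,3) for k,v in s.items()})
E
```

```text
pics
{'t': np.float64(0.1), 'q': array([-1.287,  0.131,  1.489,  0.   ,  1.523, -0.085]), 'dq': array([-0.   , -0.002, -0.003, -0.001, -0.   ,  0.   ]), 'joint_torque': array([ 1.0000e-03, -5.6135e+01, -4.9309e+01,  7.7000e-02,  2.9000e-02,
       -0.0000e+00]), 'tool_pos': array([ 0.216, -0.559,  0.404]), 'orientation': array([-3.087, -0.576,  0.   ]), 'force': array([-0.061, -0.093,  0.387]), 'wrist_torque': array([-0.02 , -0.015,  0.02 ]), 'gripper_force': np.float64(0.0), 'opening': np.float64(0.093)}
```

View pics/top0.png

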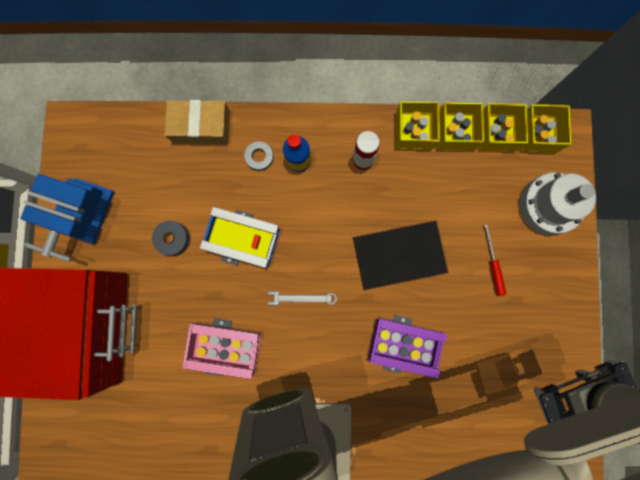

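View pics/scene0.png

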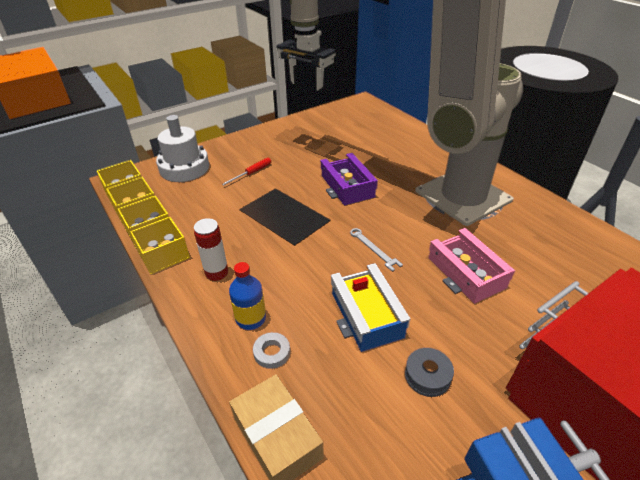

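The top view shows the blue case at about (240,238) with the red handle at (256,242). The open -x end with its lip points right, towards the mat at (400,255). The wrench is at (302,298). The purple and pink boxes are decoys.

```bash
python3 - <<'E'
from h import *
f=np.load('top0.npz');b=f['b'];c={k:f[k] for k in ['fx','fy','cx','cy','D','extrinsics']};W=cloud(f['d'],c)
hsv=cv2.cvtColor(b,cv2.COLOR_BGR2HSV)
def mask(lo,hi,box):
    m=cv2.inRange(hsv,lo,hi);k=np.zeros_like(m);x0,y0,x1,y1=box;k[y0:y1,x0:x1]=255;return m&k
def rect(m,z):
    cs,_=cv2.findContours(m,cv2.RETR_EXTERNAL,cv2.CHAIN_APPROX_NONE);q=max(cs,key=cv2.contourArea).reshape(-1,2)
    p=pts(q,z,c)[:,:2]*1000;return cv2.minAreaRect(p.astype(np.float32))
def show(n,m,z):
    r=rect(m,z);bx=cv2.boxPoints(r);e=[bx[1]-bx[0],bx[2]-bx[1]];e=max(e,key=np.linalg.norm);print(n,np.round(r[0],1),np.round(r[1],1),'long axis deg',round(np.degrees(np.arctan2(e[1],e[0])),1), 'medz',np.nanmedian(W[m>0][:,2]),'n',(m>0).sum())
show('mat',mask((0,0,0),(180,255,45),(340,210,460,300)),.004)
show('lid',mask((22,150,120),(35,255,255),(195,200,285,275)),.046)
show('white',mask((0,0,150),(180,60,255),(195,200,285,275)),.066)
m=mask((0,150,80),(8,255,255),(245,225,270,255));show('handle',m,.074)
show('screwdr',mask((0,150,80),(8,255,255),(480,250,515,300)),.02)
wm=mask((0,0,150),(180,60,255),(195,200,285,275));z=W[wm>0][:,2];print('white z pct',np.percentile(z,[5,25,50,75,95]))
for n,u in dict(wrench0=(270,298),wrench1=(337,299),oil=(296,148),spray=(366,145),purpTL=(380,320),purpR=(445,340)).items(): print(n,np.round(W[u[1],u[0]],3))
E
```

```text
mat [ 511.1 -239.3] [142.3 233. ] long axis deg -77.6 medz 0.00412465636243298 n 4304
lid [547.  194.5] [160.   68.4] long axis deg 75.0 medz 0.0457483812683445 n 1427
white [504.1 194.5] [ 82.1 199.9] long axis deg -84.1 medz 0.06795142215869608 n 1201
handle [533.7 148.6] [11.7 30.6] long axis deg -16.5 medz 0.07331402959666591 n 53
screwdr [ 452.9 -505.1] [99.8 26.1] long axis deg 10.6 medz 0.023295010798640367 n 326
white z pct [nan nan nan nan nan]
wrench0 [ 0.385  0.116 -0.   ]
wrench1 [ 0.386 -0.068 -0.003]
oil [0.762 0.043 0.148]
spray [ 0.769 -0.13   0.16 ]
purpTL [ 0.336 -0.179  0.066]
purpR [ 0.287 -0.349  0.062]
```

Emit:
apply_moves(
  series=[
    [[23, -22.7, 0], [0, 0, 0]],
    [[23, -22.7, 0], [0, 0, 0]],
    [[23, -22.7, 0], [0, 0, 0]],
    [[23, -22.7, 0], [0, 0, 0]],
    [[23, -22.7, 0], [0, 0, 0]],
    [[23, -22.7, 0], [0, 0, 0]],
    [[23, -22.7, 0], [0, 0, 0]],
    [[23, -22.7, 0], [0, 0, 0]],
    [[23, -22.7, 0], [0, 0, 0]],
    [[23, -22.7, 0], [0, 0, 0]],
    [[23, -22.7, 0], [0, 0, 0]],
    [[23, -22.7, 0], [0, 0, 0]],
  ],
  claw=0.3,
  newtons=25,
)

```text
t: 1.1
tool_pos: [0.3757, -0.2045, 0.4044]
orientation: [-3.088, -0.576, 0.0]
force: [1.1, -0.4, -0.2]
opening: 0.0285
gripper_force: 0.0
```

Emit:
apply_moves(
  series=[
    [[23, -22.7, 0], [0, 0, 0]],
    [[23, -22.7, 0], [0, 0, 0]],
    [[23, -22.7, 0], [0, 0, 0]],
    [[23, -22.7, 0], [0, 0, 0]],
    [[23, -22.7, 0], [0, 0, 0]],
    [[23, -22.7, 0], [0, 0, 0]],
    [[23, -22.7, 0], [0, 0, 0]],
    [[23, -22.7, 0], [0, 0, 0]],
    [[23, -22.7, 0], [0, 0, 0]],
    [[23, -22.7, 0], [0, 0, 0]],
    [[23, -22.7, 0], [0, 0, 0]],
    [[23, -22.7, 0], [0, 0, 0]],
  ],
)

```text
t: 2.1
tool_pos: [0.535, 0.1492, 0.4042]
orientation: [3.088, 0.576, -0.001]
force: [-0.1, -0.6, 1.1]
opening: 0.0279
gripper_force: 0.0
```

Emit:
apply_moves(
  series=[
    [[0, 0, 10], [0, 0, 0.105]],
    [[0, 0, 10], [0, 0, 0.105]],
    [[0, 0, 10], [0, 0, 0.105]],
    [[0, 0, 10], [0, 0, 0.105]],
    [[0, 0, 10], [0, 0, 0.105]],
    [[0, 0, 0], [0, 0, 0.105]],
    [[0, 0, 0], [0, 0, 0]],
    [[0, 0, 0], [0, 0, 0]],
  ],
)

```text
t: 2.77
tool_pos: [0.5347, 0.1475, 0.3544]
orientation: [3.115, -0.404, -0.001]
force: [-0.2, -0.1, -0.5]
opening: 0.0279
gripper_force: 0.0
```

```bash
cat >> h.py <<'E'
from scipy.spatial.transform import Rotation as Rn
def rel(p,yaw,s=None):
    """remaining move in tool axes to TCP p (m), tool y at world angle yaw deg, pointing down"""
    s=s or robot.read_state();R=Rn.from_rotvec(s['orientation']);a=np.radians(yaw)
    y=np.array([np.cos(a),np.sin(a),0]);z=np.array([0,0,-1.]);T=Rn.from_matrix(np.c_[np.cross(y,z),y,z])
    print('t',round(s['t'],2),'tcp',np.round(s['tool_pos'],4),'shift mm',np.round(R.inv().apply(np.array(p)-s['tool_pos'])*1000,1),'turn',np.round((R.inv()*T).as_rotvec(),4),'F',np.round(s['force'],1),'grip',np.round(s['gripper_force'],1),'op',round(float(s['opening'])*1000,1),'q6',round(s['q'][5],2))
E
python3 - <<'E'
from h import *
rel((.534,.149,.355),-105)
b,d,c=snap('wrist');cv2.imwrite('pics/w1.png',b);np.savez('w1.npz',b=b,d=d,**{k:np.array(v) for k,v in c.items()})
E
```

```text
t 2.77 tcp [0.5347 0.1475 0.3544] shift mm [-1.1 -1.3 -0.6] turn [0.0003 0.0006 0.0039] F [-0.2 -0.1 -0.5] grip 0.0 op 27.9 q6 2.01
```

View pics/w1.png

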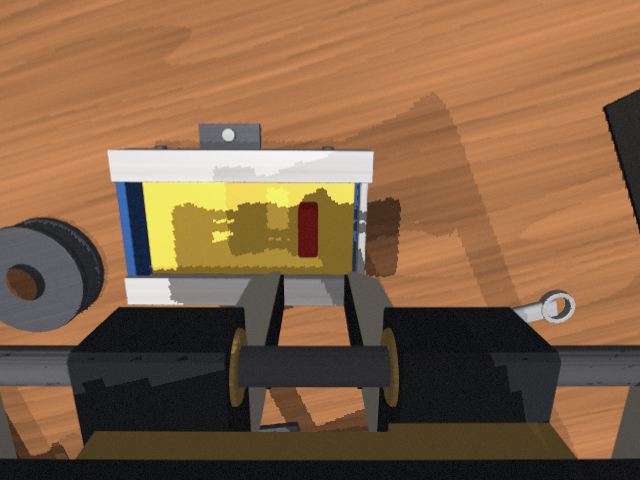

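The wrist view shows the red handle at (308,230), the white lip at (362,228), and the white rails at rows 165 and 290. I'll measure the handle, lid axis, lip and rail heights.

```bash
python3 - <<'E'
from h import *
f=np.load('w1.npz');b=f['b'];c={k:f[k] for k in ['fx','fy','cx','cy','D','extrinsics']};W=cloud(f['d'],c)
hsv=cv2.cvtColor(b,cv2.COLOR_BGR2HSV)
m=cv2.inRange(hsv,(0,150,50),(8,255,255));m[:,:280]=0;m[:,340:]=0;m[:190]=0;m[265:]=0
P=W[m>0];print('handle zpct',np.nanpercentile(P[:,2],[5,50,95]).round(4))
T=P[P[:,2]>.0715];r=cv2.minAreaRect((T[:,:2]*1000).astype(np.float32));print('handle top',np.round(r[0],1),np.round(r[1],1),round(r[2],1))
cs,_=cv2.findContours(m,0,1);q=max(cs,key=cv2.contourArea).reshape(-1,2);r=cv2.minAreaRect((pts(q,.074,c)[:,:2]*1000).astype(np.float32));print('ray z74',np.round(r[0],1),np.round(r[1],1),round(r[2],1))
w=cv2.inRange(hsv,(0,0,110),(180,70,255))
def reg(n,x0,y0,x1,y1):
    k=np.zeros_like(w);k[y0:y1,x0:x1]=w[y0:y1,x0:x1];P=W[k>0];print(n,len(P),'z',np.nanpercentile(P[:,2],[10,50,90]).round(4));return P
reg('rail far',120,152,365,178);reg('rail near',135,280,235,300);reg('lip',356,190,368,265)
# rail direction: outer top edge of far rail
e=[]
for x in range(130,360,5):
    y=np.nonzero(w[140:180,x])[0]
    if len(y):e.append((x,140+y[0]))
Z=np.nanmedian(W[160:175,150:350,2]);p=pts(e,Z,c)
v=cv2.fitLine((p[:,:2]*1000).astype(np.float32),cv2.DIST_HUBER,0,.01,.01).ravel();print('rail angle',np.degrees(np.arctan2(v[1],v[0])),'pt',v[2:],'Z',Z)
E
```

```text
handle zpct [0.0639 0.0737 0.0749]
handle top [537.6 151. ] [13.4 35.3] 75.3
ray z74 [540.  150.4] [13.3 39. ] 75.3
rail far 6370 z [0.0676 0.0685 0.0694]
rail near 2000 z [0.0675 0.0684 0.0692]
lip 365 z [0.0498 0.0508 0.0517]
rail angle 74.63809 pt [595.2077  147.14334] Z 0.0684981649016515
```

```bash
python3 - <<'E'
from h import *
rel((.5377,.1508,.235),-105.2)
E
```

```text
t 2.82 tcp [0.5348 0.1475 0.3548] shift mm [  1.9  -3.9 119.8] turn [-0.     -0.0001  0.0078] F [0.2 0.1 0.7] grip 0.0 op 27.6 q6 2.0
```

Emit:
apply_moves(
  series=[
    [[1.9, -3.9, 20], [0, 0, 0.008]],
    [[0, 0, 20], [0, 0, 0]],
    [[0, 0, 20], [0, 0, 0]],
    [[0, 0, 20], [0, 0, 0]],
    [[0, 0, 0], [0, 0, 0]],
    [[0, 0, 0], [0, 0, 0]],
  ],
  claw=0.25,
)

```text
t: 3.32
tool_pos: [0.5372, 0.1507, 0.2741]
orientation: [3.113, -0.418, -0.003]
force: [0.1, 0.1, 0.1]
opening: 0.0236
gripper_force: 0.0
```

```bash
python3 - <<'E'
from h import *
rel((.5377,.1508,.235),-105.2)
b,d,c=snap('wrist');cv2.imwrite('pics/w2.png',b)
E
```

```text
t 3.32 tcp [0.5372 0.1507 0.2741] shift mm [ 0.5 -0.2 39.1] turn [ 0.0009  0.002  -0.0019] F [0.1 0.1 0.1] grip 0.0 op 23.6 q6 2.02
```

View pics/w2.png

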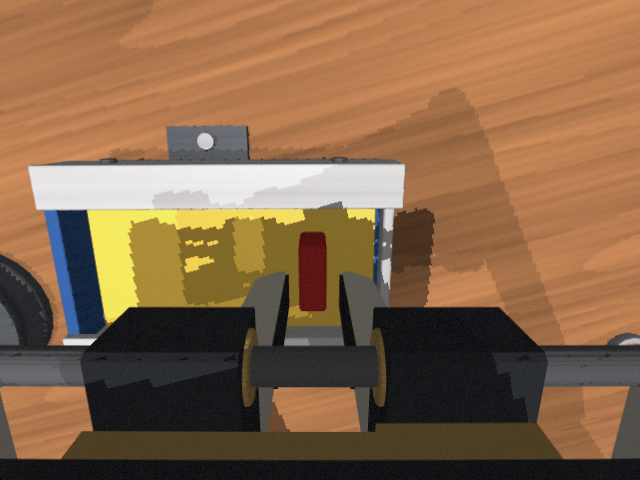

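The handle at (313,270) is centred between the finger edges at 288 and 340, so I'll descend.

Emit:
apply_moves(
  series=[
    [[0.5, -0.2, 10], [0, 0, 0]],
    [[0, 0, 10], [0, 0, 0]],
    [[0, 0, 9], [0, 0, 0]],
    [[0, 0, 5], [0, 0, 0]],
    [[0, 0, 4], [0, 0, 0]],
    [[0, 0, 0], [0, 0, 0]],
    [[0, 0, 0], [0, 0, 0]],
  ],
)

```text
t: 3.95
tool_pos: [0.5381, 0.1508, 0.2364]
orientation: [3.113, -0.422, -0.001]
force: [-0.2, 0.3, 0.4]
opening: 0.0231
gripper_force: 0.0
```

Emit:
apply_moves(
  series=[
    [[0, 0, 0], [0, 0, 0]],
    [[0, 0, 0], [0, 0, 0]],
    [[0, 0, 0], [0, 0, 0]],
    [[0, 0, 0], [0, 0, 0]],
    [[0, 0, 0], [0, 0, 0]],
    [[0, 0, 0], [0, 0, 0]],
    [[0, 0, 0], [0, 0, 0]],
    [[0, 0, 0], [0, 0, 0]],
  ],
  claw=0,
  newtons=24,
)

```text
t: 4.62
tool_pos: [0.5385, 0.1509, 0.2373]
orientation: [-3.113, 0.422, -0.001]
force: [-1.2, 0.0, 4.9]
opening: 0.0141
gripper_force: 24.0
```

```bash
python3 - <<'E'
from h import *
rel((.5377,.1508,.235),-105.2);s=robot.read_state();print(np.round(s['wrist_torque'],2))
E
```

```text
t 4.62 tcp [0.5385 0.1509 0.2373] shift mm [-0.7  0.3  2.3] turn [-0.0004 -0.0009 -0.0039] F [-1.2  0.   4.9] grip 24.0 op 14.1 q6 2.02
[ 0.05 -0.02  0.05]
```

Emit:
apply_moves(
  series=[
    [[0, 0, -2], [0, 0, 0]],
    [[0, 0, -2], [0, 0, 0]],
    [[0, 0, -2], [0, 0, 0]],
    [[0, 0, -2], [0, 0, 0]],
    [[0, 0, 0], [0, 0, 0]],
    [[0, 0, 0], [0, 0, 0]],
  ],
)

```text
t: 5.12
tool_pos: [0.5382, 0.1508, 0.2448]
orientation: [3.113, -0.422, 0.0]
force: [0.3, -0.2, -1.8]
opening: 0.0136
gripper_force: 24.0
```

```bash
python3 - <<'E'
from h import *
rel((.5377,.1508,.2373),-105.2);s=robot.read_state();print(np.round(s['wrist_torque'],2))
b,d,c=snap('wrist');cv2.imwrite('pics/w3.png',b)
W=cloud(d,c);hsv=cv2.cvtColor(b,cv2.COLOR_BGR2HSV);m=cv2.inRange(hsv,(22,130,60),(35,255,255));m=cv2.erode(m,np.ones((5,5)))
P=W[m>0];P=P[~np.isnan(P[:,2])]
a=np.radians(74.8);t=P[:,:2]@[np.cos(a),np.sin(a)];A=np.c_[t-t.mean(),np.ones(len(t))];print('plate z mean, slope',np.linalg.lstsq(A,P[:,2],rcond=None)[0],np.percentile(P[:,2],[5,50,95]))
E
```

```text
t 5.12 tcp [0.5382 0.1508 0.2448] shift mm [-0.4  0.2  7.5] turn [ 0.     -0.     -0.0039] F [ 0.3 -0.2 -1.8] grip 24.0 op 13.6 q6 2.02
[-0.04  0.02  0.03]
plate z mean, slope [-0.00076004  0.05336186] [0.05236714 0.05336212 0.05436441]
```

View pics/w3.png

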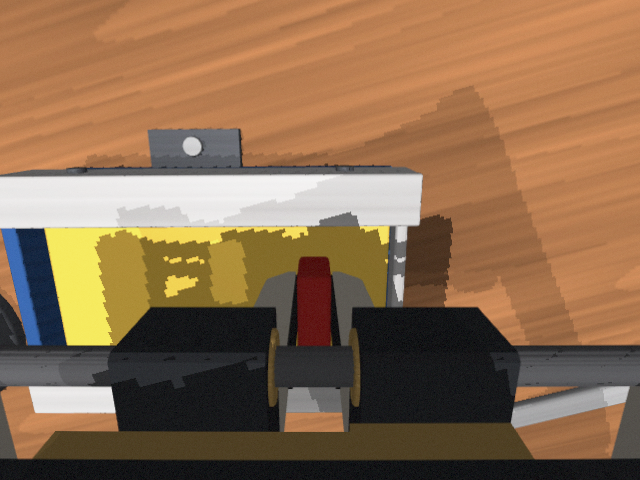

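The lid is up 7.4 mm and level, and the handle is gripped at (314,300). Next I'll feel for the rails.

Emit:
apply_moves(
  series=[
    [[0, 0, -2], [0, 0, 0]],
    [[0, 0, -2], [0, 0, 0]],
    [[0, 0, -2], [0, 0, 0]],
    [[0, 0, 0], [0, 0, 0]],
    [[0, 0, 0], [0, 0, 0]],
  ],
)

```text
t: 5.58
tool_pos: [0.5383, 0.1509, 0.2511]
orientation: [-3.113, 0.422, -0.001]
force: [0.8, 0.0, -2.8]
opening: 0.0138
gripper_force: 24.0
```

Emit:
apply_moves(
  series=[
    [[0, 0, -0.5], [0, 0, 0]],
    [[0, 0, -0.5], [0, 0, 0]],
    [[0, 0, 0], [0, 0, 0]],
    [[0, 0, 0], [0, 0, 0]],
  ],
)

```text
t: 5.92
tool_pos: [0.5382, 0.1508, 0.2517]
orientation: [-3.113, 0.422, 0.0]
force: [-1.5, 0.4, -1.1]
opening: 0.0138
gripper_force: 24.0
```

Emit:
apply_moves(
  series=[
    [[0, 0, -0.5], [0, 0, 0]],
    [[0, 0, -0.5], [0, 0, 0]],
    [[0, 0, 0], [0, 0, 0]],
    [[0, 0, 0], [0, 0, 0]],
  ],
)

```text
t: 6.25
tool_pos: [0.5382, 0.1508, 0.2528]
orientation: [-3.113, 0.422, -0.0]
force: [0.4, -0.1, -1.4]
opening: 0.0138
gripper_force: 24.0
```

Emit:
apply_moves(
  series=[
    [[0, 0, -0.5], [0, 0, 0]],
    [[0, 0, -0.5], [0, 0, 0]],
    [[0, 0, 0], [0, 0, 0]],
    [[0, 0, 0], [0, 0, 0]],
  ],
)

```text
t: 6.58
tool_pos: [0.5382, 0.1508, 0.2537]
orientation: [3.113, -0.422, -0.0]
force: [-0.9, -0.1, -1.7]
opening: 0.0141
gripper_force: 24.0
```

Emit:
apply_moves(
  series=[
    [[0, 0, -0.5], [0, 0, 0]],
    [[0, 0, 0], [0, 0, 0]],
    [[0, 0, 0], [0, 0, 0]],
  ],
)

```text
t: 6.83
tool_pos: [0.5381, 0.1508, 0.2538]
orientation: [3.113, -0.422, -0.0]
force: [3.3, 1.5, -8.0]
opening: 0.0137
gripper_force: 24.0
```

Emit:
apply_moves(
  series=[
    [[0, 0, -0.5], [0, 0, 0]],
    [[0, 0, 0], [0, 0, 0]],
    [[0, 0, 0], [0, 0, 0]],
  ],
)

```text
t: 7.08
tool_pos: [0.5381, 0.1508, 0.2538]
orientation: [-3.113, 0.422, 0.0]
force: [5.4, 1.2, -13.3]
opening: 0.014
gripper_force: 24.0
```

Emit:
apply_moves(
  series=[
    [[0, 0, -0.5], [0, 0, 0]],
    [[0, 0, 0], [0, 0, 0]],
    [[0, 0, 0], [0, 0, 0]],
  ],
)

```text
t: 7.33
tool_pos: [0.5381, 0.1508, 0.2538]
orientation: [-3.113, 0.422, 0.0]
force: [8.9, 1.5, -16.6]
opening: 0.0136
gripper_force: 24.0
```

The rails are at TCP z 0.2538, a lift of 16.5 mm, which matches the prediction. I'll lower 4 mm below that.

Emit:
apply_moves(
  series=[
    [[0, 0, 2], [0, 0, 0]],
    [[0, 0, 2], [0, 0, 0]],
    [[0, 0, 1.2], [0, 0, 0]],
    [[0, 0, 0], [0, 0, 0]],
    [[0, 0, 0], [0, 0, 0]],
    [[0, 0, 0], [0, 0, 0]],
  ],
)

```text
t: 7.83
tool_pos: [0.5383, 0.1509, 0.2504]
orientation: [-3.113, 0.422, -0.001]
force: [0.4, 0.5, -2.5]
opening: 0.0141
gripper_force: 24.0
```

```bash
python3 - <<'E'
from h import *
rel((.5382,.1508,.2498),-105.2);s=robot.read_state();print(np.round(s['wrist_torque'],2))
b,d,c=snap('wrist')
W=cloud(d,c);hsv=cv2.cvtColor(b,cv2.COLOR_BGR2HSV);m=cv2.inRange(hsv,(22,130,60),(35,255,255));m=cv2.erode(m,np.ones((5,5)))
P=W[m>0];P=P[~np.isnan(P[:,2])]
a=np.radians(74.8);t=P[:,:2]@[np.cos(a),np.sin(a)];A=np.c_[t-t.mean(),np.ones(len(t))];print('plate slope z',np.linalg.lstsq(A,P[:,2],rcond=None)[0],t.min(),t.max())
E
```

```text
t 7.83 tcp [0.5383 0.1509 0.2504] shift mm [-0.   0.1  0.6] turn [-0.0002 -0.0003 -0.0039] F [ 0.4  0.5 -2.5] grip 24.0 op 14.1 q6 2.02
[-0.01  0.06  0.02]
plate slope z [-0.00104782  0.05896614] 0.2526154067926119 0.4106218726607414
```

Emit:
apply_moves(
  series=[
    [[0, 0, 0.5], [0, 0, 0]],
    [[0, 2, 0], [0, 0, 0]],
    [[0, 2, 0], [0, 0, 0]],
    [[0, 2, 0], [0, 0, 0]],
    [[0, 2, 0], [0, 0, 0]],
    [[0, 2, 0], [0, 0, 0]],
    [[0, 0, 0], [0, 0, 0]],
  ],
)

```text
t: 8.47
tool_pos: [0.5354, 0.1408, 0.2495]
orientation: [3.113, -0.422, -0.0]
force: [-0.6, -0.3, -0.9]
opening: 0.014
gripper_force: 24.0
```

Emit:
apply_moves(
  series=[
    [[0, 2.5, 0], [0, 0, 0]],
    [[0, 2.5, 0], [0, 0, 0]],
    [[0, 2.5, 0], [0, 0, 0]],
    [[0, 2.5, 0], [0, 0, 0]],
    [[0, 2.5, 0], [0, 0, 0]],
    [[0, 2.5, 0], [0, 0, 0]],
    [[0, 2.5, 0], [0, 0, 0]],
    [[0, 2.5, 0], [0, 0, 0]],
    [[0, 0, 0], [0, 0, 0]],
  ],
)

```text
t: 9.22
tool_pos: [0.5301, 0.1215, 0.2495]
orientation: [3.113, -0.422, -0.0]
force: [0.3, 0.4, -2.2]
opening: 0.0138
gripper_force: 24.0
```

```bash
python3 - <<'E'
from h import *
rel((.5382,.1508,.2498),-105.2);s=robot.read_state();print(np.round(s['wrist_torque'],2))
E
```

```text
t 9.22 tcp [0.5301 0.1215 0.2495] shift mm [  0.  -30.4  -0.3] turn [ 0.0002  0.0001 -0.0042] F [ 0.3  0.4 -2.2] grip 24.0 op 13.8 q6 1.97
[0.   0.   0.02]
```

The lid has moved out 30 mm with no contact force. It is past the lip and the stops, so I'll continue.

Emit:
apply_moves(
  series=[
    [[0, 4, 0], [0, 0, 0]],
    [[0, 4, 0], [0, 0, 0]],
    [[0, 4, 0], [0, 0, 0]],
    [[0, 4, 0], [0, 0, 0]],
    [[0, 4, 0], [0, 0, 0]],
    [[0, 4, 0], [0, 0, 0]],
    [[0, 4, 0], [0, 0, 0]],
    [[0, 4, 0], [0, 0, 0]],
    [[0, 4, 0], [0, 0, 0]],
    [[0, 4, 0], [0, 0, 0]],
  ],
)

```text
t: 10.05
tool_pos: [0.5195, 0.083, 0.2496]
orientation: [-3.113, 0.422, -0.0]
force: [0.3, -0.0, -2.1]
opening: 0.0137
gripper_force: 24.0
```

Emit:
apply_moves(
  series=[
    [[0, 4, 0], [0, 0, 0]],
    [[0, 4, 0], [0, 0, 0]],
    [[0, 4, 0], [0, 0, 0]],
    [[0, 4, 0], [0, 0, 0]],
    [[0, 4, 0], [0, 0, 0]],
    [[0, 4, 0], [0, 0, 0]],
    [[0, 4, 0], [0, 0, 0]],
    [[0, 4, 0], [0, 0, 0]],
    [[0, 4, 0], [0, 0, 0]],
    [[0, 4, 0], [0, 0, 0]],
  ],
)

```text
t: 10.88
tool_pos: [0.5088, 0.0444, 0.2495]
orientation: [-3.113, 0.422, -0.0]
force: [0.3, -0.3, -1.7]
opening: 0.014
gripper_force: 24.0
```

Emit:
apply_moves(
  series=[
    [[0, 4, 0], [0, 0, 0]],
    [[0, 4, 0], [0, 0, 0]],
    [[0, 4, 0], [0, 0, 0]],
    [[0, 4, 0], [0, 0, 0]],
    [[0, 4, 0], [0, 0, 0]],
    [[0, 4, 0], [0, 0, 0]],
    [[0, 4, 0], [0, 0, 0]],
    [[0, 4, 0], [0, 0, 0]],
    [[0, 4, 0], [0, 0, 0]],
    [[0, 4, 0], [0, 0, 0]],
    [[0, 0, 0], [0, 0, 0]],
  ],
)

```text
t: 11.8
tool_pos: [0.4981, 0.0056, 0.2495]
orientation: [3.113, -0.422, -0.0]
force: [0.2, -0.1, -1.5]
opening: 0.0138
gripper_force: 24.0
```

```bash
python3 - <<'E'
from h import *
rel((.5382,.1508,.2498),-105.2);s=robot.read_state();print(np.round(s['wrist_torque'],2))
E
```

```text
t 11.8 tcp [0.4981 0.0056 0.2495] shift mm [-1.000e-01 -1.506e+02 -3.000e-01] turn [ 0.0002  0.     -0.0044] F [ 0.2 -0.1 -1.5] grip 24.0 op 13.8 q6 1.75
[-0.04  0.05 -0.03]
```

Emit:
apply_moves(
  series=[
    [[0, 5, 0], [0, 0, 0]],
    [[0, 6, 0], [0, 0, 0]],
    [[0, 6, 0], [0, 0, 0]],
    [[0, 6, 0], [0, 0, 0]],
    [[0, 6, 0], [0, 0, 0]],
    [[0, 6, 0], [0, 0, 0]],
    [[0, 5, 0], [0, 0, 0]],
    [[0, 0, -10], [0, 0, 0]],
    [[0, 0, -15], [0, 0, 0]],
    [[0, 0, -15], [0, 0, 0]],
    [[0, 0, -15], [0, 0, 0]],
    [[0, 0, -5], [0, 0, 0]],
  ],
)

```text
t: 12.8
tool_pos: [0.4885, -0.0324, 0.3128]
orientation: [-3.113, 0.422, -0.006]
force: [1.2, -0.2, -1.0]
opening: 0.0138
gripper_force: 24.0
```

Emit:
apply_moves(
  series=[
    [[-1, 10, 0], [0, 0, 0]],
    [[-1.8, 20, 0], [0, 0, 0]],
    [[-1.8, 20, 0], [0, 0, 0]],
    [[-1.8, 20, 0], [0, 0, 0]],
    [[-1.8, 20, 0], [0, 0, 0]],
    [[-1.8, 20, 0], [0, 0, 0]],
    [[-1.8, 20, 0], [0, 0, 0]],
    [[-1.8, 20, 0], [0, 0, 0]],
    [[-1.8, 20, 0], [0, 0, 0]],
    [[-1.8, 20, 0], [0, 0, 0]],
    [[-1.8, 20, 0], [0, 0, 0]],
    [[-1, 10, 0], [0, 0, 0]],
  ],
)

```text
t: 13.8
tool_pos: [0.4085, -0.2409, 0.3086]
orientation: [3.113, -0.424, -0.002]
force: [1.1, -0.0, -1.4]
opening: 0.014
gripper_force: 24.0
```

Emit:
apply_moves(
  series=[
    [[0, 0, 0], [0, 0, -0.06]],
    [[0, 0, 0], [0, 0, -0.06]],
    [[0, 0, 0], [0, 0, -0.06]],
    [[0, 0, 0], [0, 0, -0.06]],
    [[0, 0, 0], [0, 0, -0.06]],
    [[0, 0, 0], [0, 0, -0.06]],
    [[0, 0, 0], [0, 0, -0.06]],
    [[0, 0, 0], [0, 0, -0.06]],
    [[0, 0, 0], [0, 0, 0]],
    [[0, 0, 0], [0, 0, 0]],
    [[0, 0, 0], [0, 0, 0]],
  ],
)

```text
t: 14.72
tool_pos: [0.4097, -0.239, 0.3092]
orientation: [-3.124, -0.327, 0.001]
force: [-1.0, 0.2, -2.5]
opening: 0.0138
gripper_force: 24.0
```

```bash
python3 - <<'E'
from h import *
rel((.5207,-.283,.30),-77.6)
b,d,c=snap('wrist');cv2.imwrite('pics/w4.png',b);np.savez('w4.npz',b=b,d=d,**{k:np.array(v) for k,v in c.items()})
E
```

```text
t 14.72 tcp [ 0.4097 -0.239   0.3092] shift mm [99.5 66.1  9.2] turn [-0.0004  0.0003 -0.0076] F [-1.   0.2 -2.5] grip 24.0 op 13.8 q6 0.73
```

View pics/w4.png

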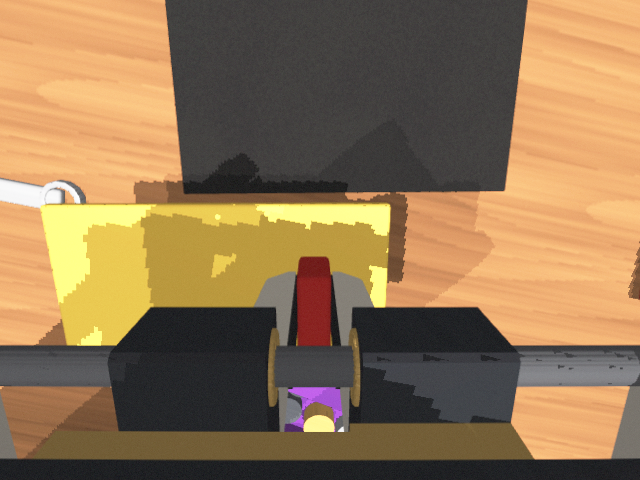

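The mat's near corners are at about (184,192) and (505,190), and its side edges run up to (166,0) and (527,0). The lid is held level, with its far edge at row 204.

```bash
python3 - <<'E'
from h import *
f=np.load('w4.npz');b=f['b'];c={k:f[k] for k in ['fx','fy','cx','cy','D','extrinsics']};W=cloud(f['d'],c)
hsv=cv2.cvtColor(b,cv2.COLOR_BGR2HSV);dark=(hsv[...,1]<80)&(hsv[...,2]<110)
L=[];R=[];N=[]
for y in range(5,150,4):
    x=np.nonzero(dark[y,150:550])[0]+150;L.append((x[0],y));R.append((x[-1]+1,y))
for x in range(420,500,4):
    y=np.nonzero(dark[100:200,x])[0]+100;N.append((x,y[-1]+1))
def line(uv):
    p=pts(uv,.004,c)[:,:2]*1000;v=cv2.fitLine(p.astype(np.float32),cv2.DIST_HUBER,0,.01,.01).ravel();return v,np.degrees(np.arctan2(v[1],v[0]))
l,al=line(L);r,ar=line(R);n,an=line(N);print('angles',al,ar,an,'mat z',np.nanmedian(W[50:150,250:450,2]))
X=lambda a,b2:np.linalg.solve(np.c_[a[:2],-b2[:2]],b2[2:]-a[2:])[0]*a[:2]+a[2:]
A=X(l,n);B=X(r,n);e=(B-A)/np.linalg.norm(B-A);print('corners',A,B,'len',np.linalg.norm(B-A))
far=np.array([-e[1],e[0]]);far*=np.sign(far[0]);ctr=(A+B)/2+75*far;yaw=np.degrees(np.arctan2(e[1],e[0]));print('centre',ctr,'yaw',yaw)
m=cv2.erode(cv2.inRange(hsv,(22,130,60),(35,255,255)),np.ones((3,3)))
P=W[m>0];P=P[~np.isnan(P[:,2])];G=np.c_[P[:,:2]-P[:,:2].mean(0),np.ones(len(P))];print('plate grad,z',np.linalg.lstsq(G,P[:,2],rcond=None)[0])
# lid far edge & ends in tool frame
s=robot.read_state();Rt=Rn.from_rotvec(s['orientation']);Q=Rt.inv().apply(P-s['tool_pos'])*1000;print('tool-frame lid x max, y min/max, z',np.percentile(Q[:,0],99.8),np.percentile(Q[:,1],[.2,99.8]),np.median(Q[:,2]))
h=45;d=np.array([np.cos(np.radians(yaw)),np.sin(np.radians(yaw))]);t=(ctr+45*d)/1000;print('handle target',t)
rel((t[0],t[1],.25),yaw)
E
```

```text
angles 12.605669 12.346577 -78.02742 mat z 0.004185105823104572
corners [ 416.5158  -139.60136] [ 465.9326  -372.63748] len 238.21808
centre [ 514.5927  -240.56116] yaw -78.02742
plate grad,z [ 0.00062378 -0.00063385  0.11780185]
tool-frame lid x max, y min/max, z 39.828119017408454 [-122.58074278   33.43970531] 191.49228018528828
handle target [ 0.5239277 -0.2845823]
t 14.77 tcp [ 0.4098 -0.239   0.3093] shift mm [102.2  68.3  59.2] turn [-0.0003  0.0003  0.0002] F [-0.6 -0.1 -1.1] grip 24.0 op 14.0 q6 0.73
```

Emit:
apply_moves(
  series=[
    [[6, 4, 0], [0, 0, -0.005]],
    [[13, 8.7, 0], [0, 0, 0]],
    [[13, 8.7, 0], [0, 0, 0]],
    [[13, 8.7, 0], [0, 0, 0]],
    [[13, 8.7, 0], [0, 0, 0]],
    [[13, 8.7, 0], [0, 0, 0]],
    [[13, 8.7, 0], [0, 0, 0]],
    [[13, 8.7, 0], [0, 0, 0]],
    [[5, 3.4, 0], [0, 0, 0]],
    [[0, 0, 0], [0, 0, 0]],
    [[0, 0, 0], [0, 0, 0]],
  ],
)

```text
t: 15.68
tool_pos: [0.524, -0.2839, 0.3091]
orientation: [-3.123, -0.338, 0.001]
force: [-0.7, 1.1, -2.5]
opening: 0.0141
gripper_force: 24.0
```

Emit:
apply_moves(
  series=[
    [[0, 0, 8], [0, 0, 0]],
    [[0, 0, 12], [0, 0, 0]],
    [[0, 0, 12], [0, 0, 0]],
    [[0, 0, 12], [0, 0, 0]],
    [[0, 0, 12], [0, 0, 0]],
    [[0, 0, 12], [0, 0, 0]],
    [[0, 0, 10], [0, 0, 0]],
    [[0, 0, 8], [0, 0, 0]],
    [[0, 0, 5], [0, 0, 0]],
    [[0, 0, 0], [0, 0, 0]],
    [[0, 0, 0], [0, 0, 0]],
    [[0, 0, 0], [0, 0, 0]],
  ],
)

```text
t: 16.68
tool_pos: [0.5245, -0.2842, 0.2193]
orientation: [3.123, 0.338, 0.001]
force: [0.3, -0.1, -1.2]
opening: 0.0139
gripper_force: 24.0
```

```bash
python3 - <<'E'
from h import *
rel((.5239,-.2845,.2015),-77.8)
E
```

```text
t 16.68 tcp [ 0.5245 -0.2842  0.2193] shift mm [-0.6  0.2 17.8] turn [ 0.0008 -0.0008  0.0028] F [ 0.3 -0.1 -1.2] grip 24.0 op 13.9 q6 0.77
```

Emit:
apply_moves(
  series=[
    [[-0.5, 0, 4], [0.0008, -0.0008, 0.003]],
    [[0, 0, 4], [0, 0, 0]],
    [[0, 0, 3], [0, 0, 0]],
    [[0, 0, 2], [0, 0, 0]],
    [[0, 0, 1], [0, 0, 0]],
    [[0, 0, 1], [0, 0, 0]],
    [[0, 0, 0], [0, 0, 0]],
    [[0, 0, 0], [0, 0, 0]],
    [[0, 0, 0], [0, 0, 0]],
  ],
)

```text
t: 17.43
tool_pos: [0.5237, -0.2841, 0.2037]
orientation: [-3.123, -0.334, 0.001]
force: [-0.1, -0.4, -1.8]
opening: 0.0137
gripper_force: 24.0
```

Emit:
apply_moves(
  series=[
    [[0, 0, 0.5], [0, 0, 0]],
    [[0, 0, 0.5], [0, 0, 0]],
    [[0, 0, 0], [0, 0, 0]],
    [[0, 0, 0], [0, 0, 0]],
  ],
)

```text
t: 17.77
tool_pos: [0.5236, -0.2841, 0.2025]
orientation: [-3.123, -0.334, 0.001]
force: [0.3, -1.2, -1.7]
opening: 0.0137
gripper_force: 24.0
```

Emit:
apply_moves(
  series=[
    [[0, 0, 0.5], [0, 0, 0]],
    [[0, 0, 0.5], [0, 0, 0]],
    [[0, 0, 0], [0, 0, 0]],
    [[0, 0, 0], [0, 0, 0]],
  ],
)

```text
t: 18.1
tool_pos: [0.5236, -0.2841, 0.2015]
orientation: [-3.123, -0.334, 0.002]
force: [-0.6, -0.8, -2.3]
opening: 0.0138
gripper_force: 24.0
```

Emit:
apply_moves(
  series=[
    [[0, 0, 0.4], [0, 0, 0]],
    [[0, 0, 0], [0, 0, 0]],
    [[0, 0, 0], [0, 0, 0]],
  ],
)

```text
t: 18.35
tool_pos: [0.5236, -0.2841, 0.2013]
orientation: [-3.123, -0.334, 0.001]
force: [-1.0, 0.8, 1.1]
opening: 0.0141
gripper_force: 24.0
```

Emit:
apply_moves(
  series=[
    [[0, 0, 0.4], [0, 0, 0]],
    [[0, 0, 0], [0, 0, 0]],
    [[0, 0, 0], [0, 0, 0]],
  ],
)

```text
t: 18.6
tool_pos: [0.5236, -0.2841, 0.2013]
orientation: [-3.123, -0.334, 0.001]
force: [-3.3, 1.4, 6.1]
opening: 0.0141
gripper_force: 24.0
```

The lid has touched down with about 6 N, so I'll release and retreat.

Emit:
apply_moves(
  series=[
    [[0, 0, -0.3], [0, 0, 0]],
    [[0, 0, 0], [0, 0, 0]],
    [[0, 0, 0], [0, 0, 0]],
    [[0, 0, 0], [0, 0, 0]],
    [[0, 0, 0], [0, 0, 0]],
    [[0, 0, 0], [0, 0, 0]],
  ],
  claw=0.28,
)

```text
t: 19.1
tool_pos: [0.5236, -0.284, 0.2009]
orientation: [-3.123, -0.333, 0.001]
force: [-0.7, 0.3, -0.7]
opening: 0.026
gripper_force: 0.0
```

Emit:
apply_moves(
  series=[
    [[0, 0, -3], [0, 0, 0]],
    [[0, 0, -6], [0, 0, 0]],
    [[0, 0, -10], [0, 0, 0]],
    [[0, 0, -15], [0, 0, 0]],
    [[0, 0, -20], [0, 0, 0]],
    [[0, 0, -20], [0, 0, 0]],
    [[0, 0, -20], [0, 0, 0]],
    [[0, 0, -20], [0, 0, 0]],
    [[-15, 0, -10], [0, 0, 0]],
    [[-15, 0, 0], [0, 0, 0]],
    [[0, 0, 0], [0, 0, 0]],
    [[0, 0, 0], [0, 0, 0]],
  ],
)

```text
t: 20.1
tool_pos: [0.4942, -0.2907, 0.3262]
orientation: [3.124, 0.332, 0.001]
force: [-0.9, -0.4, 1.0]
opening: 0.026
gripper_force: 0.0
```

```bash
python3 - <<'E'
from h import *
rel((.5239,-.2845,.2015),-77.8)
b,d,c=snap('wrist');cv2.imwrite('pics/w5.png',b);W=cloud(d,c)
hsv=cv2.cvtColor(b,cv2.COLOR_BGR2HSV);m=cv2.inRange(hsv,(22,110,50),(35,255,255))
P=W[m>0];P=P[(P[:,2]<.03)];r=cv2.minAreaRect((P[:,:2]*1000).astype(np.float32));print('lid',r,'z',np.percentile(P[:,2],[2,50,98]))
E
```

```text
t 20.1 tcp [ 0.4942 -0.2907  0.3262] shift mm [ 30.3   0.2 124.7] turn [ 0.0002 -0.0003 -0.0011] F [-0.9 -0.4  1. ] grip 0.0 op 26.0 q6 0.74
lid ((511.2091064453125, -240.16342163085938), (86.6168441772461, 163.7263641357422), 12.332775115966797) z [0.00796811 0.00989727 0.01135212]
```

View pics/w5.png

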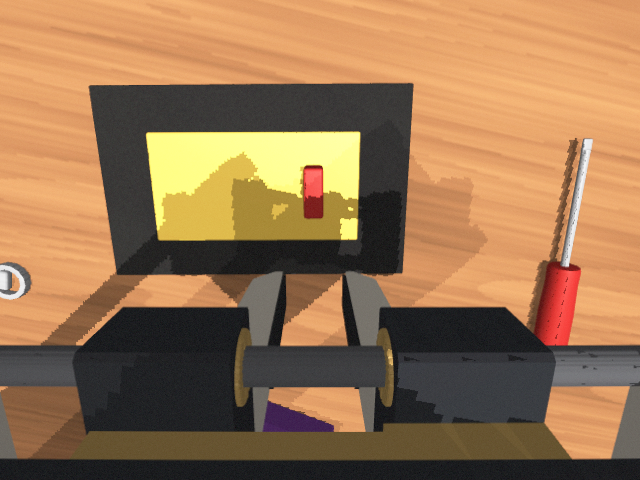

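The lid lies flat on the mat, handle up, aligned to the mat and within about 3 mm of its centre. The gripper is clear, so I'm handing in.

```bash
python3 -c "
from plant import robot
print(robot.close_job())"
```

```text
the job is handed in; nothing more can be done
None
```

The lid is out of the case and lying flat, handle up, lengthwise on the black mat, about 3 mm off its centre; I released it, moved the gripper clear and handed the job in at about 20 s.

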